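# Bring the varnished fishing plug to the curing lamp and switch it on

## Robot

A 6-joint arm with a two-finger parallel gripper is mounted at the origin on the work surface. World frame = base frame: x ahead of the robot, y to its left, z up, the work surface at z = 0. Lengths are in m, angles in rad, forces in N, time in s.
With the tool pointing down it reaches from about 0.375 to 0.825 m from the base axis. Payload 5.5 kg.
Tool frame: the origin (TCP) lies on the centre line of the jaws, within the pads' length; the fingertips stand 22 mm ahead of it and the grasp point (between the pads) lies 3 mm ahead of it; z points along the fingers, y is the line along which they close (so a half turn about z gives the same grasp; the last joint's range is limited). The gripper opens to 85 mm and grips with 20 to 120 N. Pads are 22 mm wide; open, the fingers measure 114 mm over their backs; the gripper's body (76 mm by 85 mm) begins 54 mm behind the grasp point. The pads swing forward as they close: fully open they stand 13 mm farther back than shut.
Start: joints at [1.27, 0.314, -0.047, 1.21, 0, 1.571], TCP at [0.178, 0.573, 0.253] pointing down, gripper open.
Joint ranges: [-2.67, 2.67], [-0.69, 1.73], [-1.03, 1.25], [-2.08, 2.16], [-1.42, 1.45], [-3.14, 3.14]. Speed limits (rad/s): [2.39, 2.39, 3.01, 3.14, 3.14, 3.14].

## Interface

Orientations are given as a unit quaternion [x, y, z, w].
In Python, from station import sense, grab_frame, camera_info, job_done gives the robot as it stands.
- The arm moves only by the tool apply_moves, never from a script. Its argument "plan" is text: rows parted by semicolons, each of 5 numbers parted by spaces: the opening, from 0 (shut) to 1 (fully open), then the shift along the tool's x, y, z in units of 0.15 m (1.0 is 0.15 m), then the turn about the tool's z in units of 0.5 rad (1.0 is 0.5 rad). In form: gripper dx dy dz twist; .... A call has 1 to 12 rows; each row is the pose to reach, as a shift and turn from the pose commanded when the call began, along the tool's axes at that moment; what a row does not reach only later rows make up. A row lasts 1/8 s, in which the tool goes at most 62.5 mm and 10.7 degrees, less where a joint would pass 70% of its speed; a pose out of reach is approached as far as the arm can. A call with a number of a shift or a turn outside -1 to 1 is refused whole. A call with a gripper value outside its range is refused whole. The fingers move at their own pace and stop on an object; "force" is the grip in N (left out, the last holds). Time passes only in rows, so rows that repeat a pose let the fingers close. It gives the time, the measured TCP pose, the force, the opening and the grip force at its end, in the units of the state.
- sense(): the state, without advancing time (a new reading comes with each control period).
- grab_frame(name): name is "side" or "top" or "wrist"; returns the picture (420x560x3 uint8, blue, green, red); there is no depth.
- camera_info(name): a dict with "intrinsics" (3x3 intrinsics, pixels), "rvec" (rotation vector, rad) and "tvec" (3), from world to camera coordinates, as OpenCV has them; the wrist camera has in their place "hand_eye" (4x4, takes a point from camera to tool coordinates, whose origin is the TCP and whose axes are the flange's). Camera axes: x right, y down, z forward; pixel columns grow to the right and rows downward; lengths in m; the calibration is good to about 2 mm. A picture is of the moment at which its call begins: read the wrist's pose just before it. camera_info takes no time and is no camera call.
- job_done(): hands the job in; it is judged then, once.
The state is a dict: "time": time; "joints": joint angles; "qd": joint speeds; "joint_torque": joint torques, N m; "tool_pos": TCP position; "orientation": TCP orientation; "force": force on the tool from outside, world axes, zero at the start; "wrist_torque": the same for the moment, N m; "width": finger opening in m; "gripper_force": force on a finger pad.
Only numpy, scipy, OpenCV 4.12 (cv2) and the standard library are available. Lean on these libraries where they do the work, as an engineer would, in place of code of your own. Each camera call takes 0.05 s, during which the arm holds its last target. There are 200 camera calls.

## Task

With one finger, push on the spokes of the drying wheel to turn it until the fish-shaped plug stands squarely in front of the middle of the curing lamp's window; then push the black lever on top of the lamp round to its other stop to switch it on. The varnish on the plug and on the round float is wet, so never touch those two; do not lift or shift the drying stand, and leave the spray can, the spool, the paint jar and the screwdriver where they are.

Things in the scene. Friction and masses are not known exactly. Their poses are not given: they have to be found in the camera images.
- stand: Drying stand, not fastened down, about 2.6 kg: dark steel base plate 150 x 150 x 16 mm with a round steel post that carries the level wheel. Origin at the middle of the plate's underside, on the wheel's upright axis. Nothing but the plate and post lies below the spokes.
- hub (a point): Middle of the wheel, 100 mm above the table. Wooden hub 60 mm across, 85 to 115 mm high, its nut to 123 mm. Five level wooden spokes, rods 10 mm thick, 72 degrees apart, axis 100 mm high, bare from 30 to 90 mm from the axis, then a steel clip to 115 mm (11 mm wide, 16 tall). One holds the plug; the second one counter-clockwise from it (from above, 144 degrees on) the float; three clips are empty.
- wheel (a joint): Turn of the wheel on the stand about the upright axis, rad, positive counter-clockwise from above; turns well over a full turn either way. Light friction (0.06 N m, about 1 N at a spoke), no spring, no coasting: it stays where it is left. At 0 the plug's spoke points along the stand's +y.
- plug_mid (a point): Middle of the fish-shaped white plug, 125 mm from the wheel's axis and 100 mm above the table. The plug is 105 mm long with its tail, 27 mm thick, and lies level across the end of its spoke, at right angles to it. Its inner side is 111 mm from the axis. Wet: not to be touched.
- float_mid (a point): Centre of the round white float, a ball 36 mm across with a small stem up to 28 mm above its centre, on the end of another spoke, 130 mm from the wheel's axis. Wet: not to be touched.
- window_mid (a point): Middle of the lamp's upright window (104 x 44 mm glass in a dark frame), 171 mm from the wheel's axis, 100 mm above the table. The lamp is a grey box fixed to the bench, 150 mm wide, 110 mm deep, its top 145 mm above the table; the window looks level at the wheel's axis. This point's x axis points level from the wheel's axis into the window.
- plug_place (a point): The point in front of the middle of the window, on the line from the wheel's axis to the window, 125 mm from the axis, 100 mm above the table: where the plug's middle belongs. Same axes as window_mid.
- lever_pivot (a point): Point on the upright pivot of the lamp's switch lever, 220 mm from the wheel's axis beyond the window, 161 mm above the table, at the lever's mid height. Same axes as window_mid.
- lever_tip (a point): Free end of the black lever, 67 mm from its pivot, at the bar's mid height. The lever is a level bar 9 mm wide, 14 mm tall (154 to 168 mm above the table; the lamp's top under it is at 145 mm), with a round boss 22 mm across at the pivot, up to 168 mm. A flat pale line on the lamp's top marks each stop.
- lever (a joint): Turn of the lamp's lever about its upright pivot, rad: 0 off stop, 1.4 on stop, growing clockwise seen from above. At 0 the bar points 0.7 rad counter-clockwise of the window point's x axis (which points away from the wheel), at 1.4 it points 0.7 rad clockwise of it. Friction 0.05 N m (about 1 N at the bar), no spring: it stays where left.
- spray_can: Spray can, 60 mm across, 170 mm tall, loose, origin under its centre. Leave alone.
- spool: Wooden thread spool, 48 mm across, 50 mm tall, standing, loose, origin under its centre. Leave alone.
- paint_jar: Small paint jar, 48 mm across, 55 mm tall, loose, origin under its centre. Leave alone.
- screwdriver: Screwdriver with wooden handle, 170 mm long, lying on the table. Leave alone.
There are look-alikes about, which are no part of the job. There is more than one size of the part that bears window_mid; the job needs the largest.

How it is judged:
On the way, in this order (a step that is already met when the one before it is completed fails the run):
1. the plug stands in front of the middle of the lamp's window and the wheel is at rest (horizontal distance between plug_mid and plug_place below 0.016 m and velocity of joint wheel between -0.1 and 0.1 rad/s), for 0.3 s.
2. the lamp's lever is at its on stop, the plug still in place (value of joint lever above 1.25 rad and horizontal distance between plug_mid and plug_place below 0.016 m), for 0.2 s.
At the end, for the whole second after the job is handed in: The plug's middle is within 16 mm (level) of its place in front of the middle of the window, the lever is within 0.15 rad of its on stop, and the wheel and the stand are at rest, the stand flat on the table (all of step 2 and velocity of joint wheel between -0.05 and 0.05 rad/s and linear speed of stand below 0.01 m/s and angle between stand's own z axis and vertical below 0.05 rad); the robot touches nothing.
It fails at once if the wet plug is touched (contact force between plug and the fingers above 0.2 N or contact force between plug and the arm above 0.2 N).
It fails at once if the wet float is touched (contact force between float and the fingers above 0.2 N or contact force between float and the arm above 0.2 N).
It fails at once if the stand is lifted, tipped or shifted (more than 15 mm) (distance of stand from where it was at the start of the episode above 0.015 m or height (world z) of stand above 0.006 m or angle between stand's own z axis and vertical above 0.08 rad).
It fails at once if the spray can, spool, paint jar or screwdriver is picked up or moved (more than 20 mm) (distance of any of spray_can, spool, paint_jar, screwdriver from where it was at the start of the episode above 0.02 m).
It also fails if it takes over 59 s, if anything falls off the work surface, if the arm or the gripper's body presses on something with over 40 N, if the wrist force passes 120 N, or if a joint passes its speed limit or range.

## Working session

There is one attempt and no reset: what is moved stays moved. The work goes in short steps, Python scripts to look and compute and a tool call to move; the robot and the scene stay as the last step left them, time stands still between calls to the robot, and variables do not carry over. Pictures are saved under pics/ and viewed, at most 10 in all, crops included, and the job is handed in when it is done.

Besides the shell and the picture viewer there is one more tool, called after "Call:" as a command line: name --argument value ..., lists and objects as JSON in quotes. apply_moves: Moves the arm, as the interface text tells. Its arguments: {"type":"object","properties":{"plan":{"type":"string"},"force":{"type":"number"}},"required":["plan"]}

```bash
mkdir -p pics; cat > h.py <<'E'
import numpy as np, cv2
from station import sense, grab_frame, camera_info, job_done
def cam(n):
    c=camera_info(n);K=np.array(c["intrinsics"]);R=cv2.Rodrigues(np.array(c["rvec"],float))[0];t=np.array(c["tvec"],float).ravel();return K,R,t
def ray(n,uv,z):
    K,R,t=cam(n);d=R.T@np.linalg.solve(K,[uv[0],uv[1],1.]);o=-R.T@t;return o+d*(z-o[2])/d[2]
def proj(n,P):
    K,R,t=cam(n);q=K@(R@np.array(P,float)+t);return q[:2]/q[2]
E
python3 - <<'E'
from h import *
for n in("top","side"): cv2.imwrite(f"pics/{n}0.png",grab_frame(n)); K,R,t=cam(n); print(n,-R.T@t,K[0,0])
s=sense();print(s)
E
```

```text
top [ 0.55255526 -0.0054325   1.1218286 ] 405.5657005975997
side [0.00426755 0.53162129 0.61118813] 389.0000049132867
{'time': 0.1, 'joints': array([ 1.26999161e+00,  3.14169629e-01, -4.79966562e-02,  1.21018480e+00,
       -1.02187254e-05,  1.57078498e+00]), 'qd': array([-3.13206181e-05, -1.03935932e-04,  3.09022932e-03,  1.26998417e-04,
       -4.35399138e-04,  2.11706761e-04]), 'joint_torque': array([-1.04657120e-03, -5.40767133e+01,  3.40541446e+01,  1.12794075e-02,
       -8.67933267e-06,  1.89398939e-06]), 'tool_pos': array([0.17763114, 0.57259002, 0.25250446]), 'orientation': array([ 1.49830301e-01,  9.88711422e-01, -7.69368956e-04, -1.11432160e-04]), 'force': array([ 0.3036225 , -0.27839432,  0.04783179]), 'wrist_torque': array([-0.00826366, -0.05915962, -0.05294091]), 'gripper_force': 0.0, 'width': 0.08543873189747994}
```

View pics/top0.png

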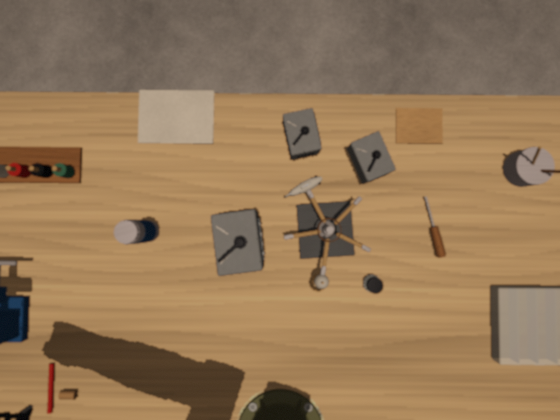

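View pics/side0.png

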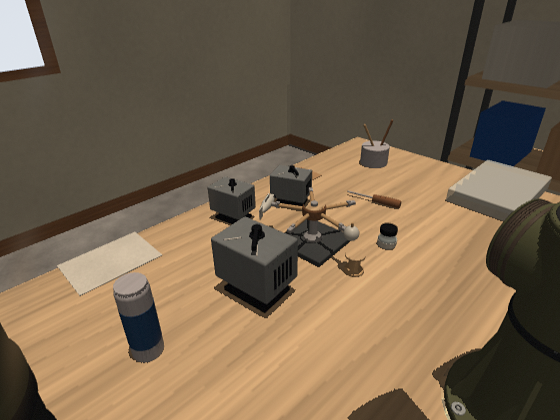

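The top picture shows three lever-topped boxes: the large lamp at (237,241) and two smaller ones at (302,132) and (371,157). The large one is the lamp to use. The wheel hub is at (327,229), the plug at (303,187), the float at (320,283), the jar at (374,284), the can at (132,232) and the screwdriver at (434,230). In the side view the spool shows at (352,263), below the float. I'll check this in a close crop.

```bash
python3 - <<'E'
from h import *
im=cv2.imread("pics/top0.png"); c=im[165:305,200:390]; cv2.imwrite("pics/crop0.png",cv2.resize(c,None,fx=4.2,fy=4.2,interpolation=cv2.INTER_CUBIC))
hub=ray("top",(327,229),.12);piv=ray("top",(240,242),.168);print(hub,piv,np.linalg.norm((piv-hub)[:2]))
for n,uv in dict(plug=(303,187),float=(320,283)).items(): p=ray("top",uv,.1);print(n,p,np.linalg.norm((p-hub)[:2]))
E
```

```text
[ 0.54761923 -0.11182217  0.12      ] [0.51549885 0.09709571 0.168     ] 0.21137266337739236
plug [ 0.65296709 -0.05290916  0.1       ] 0.12070176129495319
float [ 0.41271567 -0.09697022  0.1       ] 0.13571864595988514
```

View pics/crop0.png

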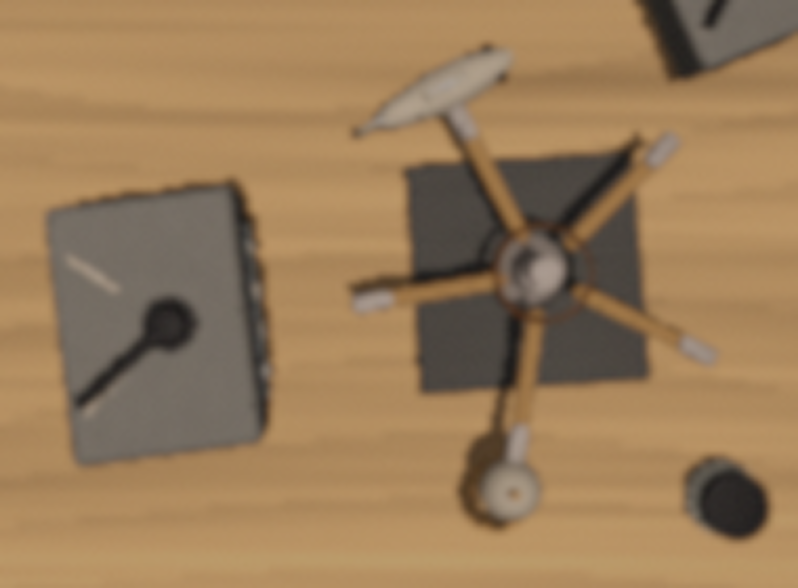

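The crop confirms the choice. The large lamp's vented window side at (250,310) faces the wheel, and its black lever at (80,405) lies on the lower pale line. The empty spokes are at (372,299), (660,151) and (698,348). The plug needs about 70° counter-clockwise. I'll push the upper-right spoke from its lower side.

```bash
cat >> h.py <<'E'
from scipy.spatial.transform import Rotation as Rn
def go(P):  # needed shift in move units along tool axes
    s=sense();R=Rn.from_quat(s["orientation"]).as_matrix();return np.round(R.T@(np.array(P)-s["tool_pos"])/.15,3)
E
python3 - <<'E'
from h import *
f=lambda c:(200+c[0]/4.2,165+c[1]/4.2)
C=np.array([ray("top",f(c),.107) for c in [(461,123),(372,299),(516,443),(698,348),(660,151)]])
hub=C.mean(0);d=(C-hub)[:,:2];a=np.degrees(np.arctan2(d[:,1],d[:,0]));print(hub,a%360,np.linalg.norm(d,axis=1))
a0=np.degrees(np.angle(np.exp(1j*(np.radians(a)-np.radians(72)*np.arange(5))).mean()))
piv=ray("top",f((169,322)),.168);w=(piv-hub)[:2];print("plug ang",a0,"win",np.degrees(np.arctan2(w[1],w[0])),np.linalg.norm(w),piv)
for c in[(80,405)]:print("tip",ray("top",f(c),.168))
for h in(-76,-50,-20,0,10,20):
    P=np.r_[hub[:2]+.07*np.array([np.cos(np.radians(h)),np.sin(np.radians(h))]),.1];print(h,P,go(P))
E
```

```text
[ 0.54548471 -0.11793783  0.107     ] [ 28.58277594  99.45845735 171.74268343 244.72781114 315.97971547] [0.1008998  0.10191235 0.10194748 0.10280785 0.10141361]
plug ang 28.098288113333282 win 97.75289414323825 0.21646501354297173 [0.51628337 0.09654849 0.168     ]
tip [0.46971779 0.1454824  0.168     ]
-76 [ 0.56241924 -0.18585854  0.1       ] [-3.948 -4.068  1.023]
-50 [ 0.59047984 -0.17156095  0.1       ] [-4.099 -3.921  1.023]
-20 [ 0.61126319 -0.14187925  0.1       ] [-4.172 -3.691  1.022]
0 [ 0.61548471 -0.11793783  0.1       ] [-4.152 -3.53   1.022]
10 [ 0.61442125 -0.10578246  0.1       ] [-4.121 -3.455  1.022]
20 [ 0.61126319 -0.09399642  0.1       ] [-4.078 -3.386  1.022]
```

Call:
apply_moves --plan "0 0 -0.4 0 0; 0 0 -0.8 0 0; 0 -0.3 -1 0 0; 0 -0.6 -1 0 0; 0 -0.6 -1 0 0" --force 20

```text
time: 0.72
tool_pos: [0.2211, 0.402, 0.2533]
orientation: [0.152, 0.988, 0.0, 0.0]
force: [-0.4, 0.2, -0.5]
width: 0.0
gripper_force: 0.0
```

Call:
apply_moves --plan "0 -0.28 -0.26 0 0; 0 -0.56 -0.52 0 0; 0 -0.84 -0.77 0 0"

```text
time: 1.1
tool_pos: [0.3054, 0.2546, 0.2531]
orientation: [0.149, 0.989, 0.0, -0.0]
force: [0.2, -0.5, 0.7]
width: 0.0001
gripper_force: 0.0
```

Call:
apply_moves --plan "0 -0.28 -0.26 0 0; 0 -0.56 -0.52 0 0; 0 -0.84 -0.77 0 0"

```text
time: 1.48
tool_pos: [0.3919, 0.1069, 0.2533]
orientation: [0.149, 0.989, 0.0, -0.0]
force: [1.5, 0.3, -0.4]
width: -0.0004
gripper_force: 0.0
```

Call:
apply_moves --plan "0 -0.28 -0.26 0 0; 0 -0.56 -0.52 0 0; 0 -0.84 -0.77 0 0"

```text
time: 1.85
tool_pos: [0.4783, -0.0408, 0.2531]
orientation: [0.15, 0.989, 0.0, -0.0]
force: [0.6, 1.2, 0.4]
width: 0.0
gripper_force: 0.0
```

Call:
apply_moves --plan "0 -0.28 -0.26 0 0; 0 -0.56 -0.52 0 0; 0 -0.84 -0.77 0 0; 0 -0.84 -0.77 0 0; 0 -0.84 -0.77 0 0"

```text
time: 2.48
tool_pos: [0.5634, -0.1866, 0.2525]
orientation: [0.15, 0.989, 0.0, -0.001]
force: [-0.5, -0.4, 0.0]
width: -0.0003
gripper_force: 0.0
```

```bash
python3 - <<'E'
from h import *
s=sense();print(s["time"],s["tool_pos"],s["orientation"],s["joints"].round(2));print(go([.5624,-.1859,.1]))
E
```

```text
2.475 [ 0.56344474 -0.18655294  0.25248842] [ 1.49735133e-01  9.88725615e-01  4.50279246e-04 -9.19505860e-04] [-0.32  0.3  -0.06  1.21  0.   -0.02]
[6.000e-03 1.000e-03 1.017e+00]
```

Call:
apply_moves --plan "0 0 0 0.3 0; 0 0 0 0.6 0; 0 0 0 0.85 0; 0 0 0 1 0; 0 0 0 1 0; 0 0 0 1 0"

```text
time: 3.22
tool_pos: [0.5643, -0.1867, 0.1046]
orientation: [0.149, 0.989, -0.0, 0.001]
force: [-0.1, -0.4, 0.5]
width: 0.0001
gripper_force: 0.0
```

Call:
apply_moves --plan "0 -0.07 0.05 0 0; 0 -0.11 0.1 0 0; 0 -0.15 0.15 0 0; 0 -0.17 0.18 0 0; 0 -0.19 0.22 0 0; 0 -0.2 0.26 0 0; 0 -0.21 0.3 0 0; 0 -0.22 0.34 0 0; 0 -0.224 0.38 0 0; 0 -0.223 0.42 0 0; 0 -0.22 0.46 0 0; 0 -0.22 0.46 0 0"

```text
time: 4.72
tool_pos: [0.616, -0.1306, 0.1034]
orientation: [0.149, 0.989, 0.0, 0.0]
force: [-0.1, -0.3, 0.2]
width: 0.0
gripper_force: 0.0
```

```bash
python3 - <<'E'
from h import *
s=sense();print(s["time"],s["tool_pos"],s["force"])
im=grab_frame("top");cv2.imwrite("pics/top1.png",im);c=im[165:305,200:390]; cv2.imwrite("pics/crop1.png",cv2.resize(c,None,fx=4.2,fy=4.2,interpolation=cv2.INTER_CUBIC))
E
```

```text
4.725 [ 0.61603057 -0.13064131  0.10337938] [-0.06882848 -0.30930228  0.24233408]
```

View pics/crop1.png

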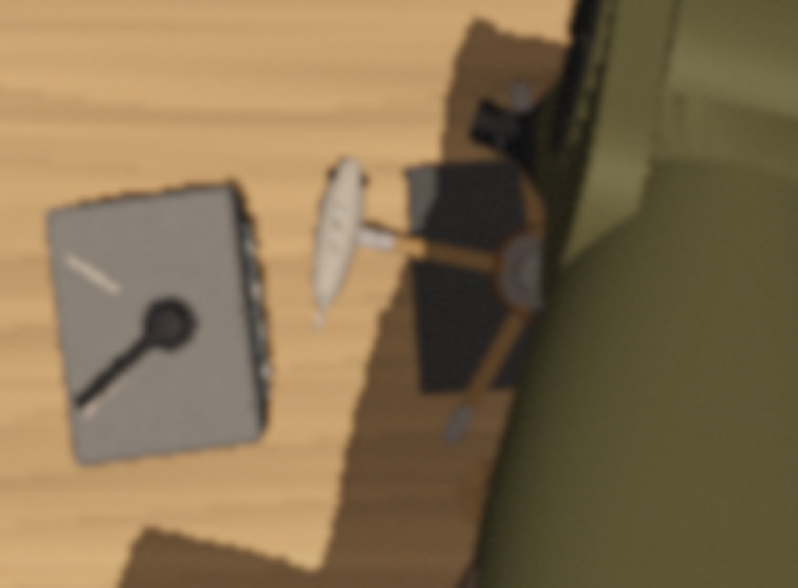

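The crop shows the plug's clip at (377,238), so the plug's spoke is at about 78°. That leaves about 20° to push.

Call:
apply_moves --plan "0 0.008 0.04 0 0; 0 0.017 0.08 0 0; 0 0.028 0.11 0 0; 0 0.041 0.14 0 0; 0 0.041 0.14 0 0; 0 0.041 0.14 0 0"

```text
time: 5.52
tool_pos: [0.6162, -0.1093, 0.1034]
orientation: [0.15, 0.989, 0.0, 0.0]
force: [0.7, 0.5, -0.2]
width: -0.0001
gripper_force: 0.0
```

```bash
python3 - <<'E'
from h import *
s=sense();print(s["time"],s["tool_pos"],s["force"])
hub=np.array([.5455,-.1179]);P=ray("top",(200+377/4.2,165+238/4.2),.107)[:2]-hub;print("prev",np.degrees(np.arctan2(P[1],P[0])),np.linalg.norm(P))
im=grab_frame("top");c=im[165:305,200:390]; cv2.imwrite("pics/crop2.png",cv2.resize(c,None,fx=4.2,fy=4.2,interpolation=cv2.INTER_CUBIC))
E
```

```text
5.525 [ 0.61618413 -0.10930006  0.10338908] [ 0.66222774  0.48743058 -0.18491572]
prev 78.73390473363253 0.09974427641857359
```

View pics/crop2.png

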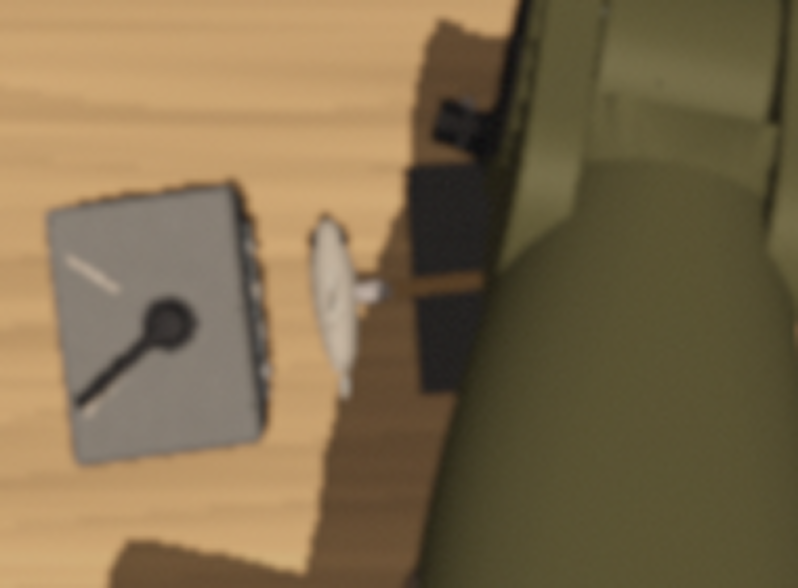

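The clip is now at (371,290), so the plug's spoke is at about 96.5°. The lamp's edges give 96.6–97.7°, so the plug is within about 3 mm. I'll back off, lift and go to the lever.

Call:
apply_moves --plan "0 -0.012 -0.03 0 0; 0 -0.025 -0.06 0 0; 0 -0.03 -0.09 0 0; 0 -0.03 -0.09 -0.25 0; 0 -0.03 -0.09 -0.6 0; 0 -0.03 -0.09 -1 0; 0 -0.03 -0.09 -1 0; 0 -0.03 -0.09 -1 0"

```text
time: 6.58
tool_pos: [0.6163, -0.1239, 0.2531]
orientation: [0.15, 0.989, -0.0, 0.0]
force: [-0.4, 0.3, -0.1]
width: 0.0
gripper_force: 0.0
```

```bash
python3 - <<'E'
from h import *
s=sense();print(s["time"],s["tool_pos"])
piv=np.array([.518,.1004]);b=None
for a in(187,170,155,140,125,110,100,92,86,82):
    g=go(np.r_[piv+.055*np.array([np.cos(np.radians(a)),np.sin(np.radians(a))]),.175]);b=g if b is None else b;print(a,g,g-b)
E
```

```text
6.575 [ 0.61627934 -0.12392815  0.25310723]
187 [1.404 1.083 0.52 ] [0. 0. 0.]
170 [1.433 1.188 0.52 ] [0.029 0.105 0.   ]
155 [1.433 1.283 0.52 ] [0.029 0.2   0.   ]
140 [1.407 1.376 0.52 ] [0.003 0.293 0.   ]
125 [1.359 1.458 0.52 ] [-0.045  0.375  0.   ]
110 [1.291 1.526 0.52 ] [-0.113  0.443  0.   ]
100 [1.237 1.56  0.521] [-0.167  0.477  0.001]
92 [1.19  1.58  0.521] [-0.214  0.497  0.001]
86 [1.153 1.591 0.521] [-0.251  0.508  0.001]
82 [1.128 1.596 0.521] [-0.276  0.513  0.001]
```

Call:
apply_moves --plan "0 0.3 0.24 0 0; 0 0.6 0.48 0 0; 0 0.9 0.72 0 0; 0 0.9 0.72 0 0"

```text
time: 7.08
tool_pos: [0.5161, 0.0218, 0.2515]
orientation: [0.148, 0.989, -0.0, -0.002]
force: [1.6, -0.2, -0.3]
width: -0.0002
gripper_force: 0.0
```

Call:
apply_moves --plan "0 0.25 0.18 0 0; 0 0.5 0.36 0 0; 0 0.5 0.36 0 0; 0 0.5 0.36 0.2 0; 0 0.5 0.36 0.4 0; 0 0.5 0.36 0.52 0; 0 0.5 0.36 0.52 0; 0 0.5 0.36 0.52 0"

```text
time: 8.07
tool_pos: [0.4645, 0.0927, 0.1755]
orientation: [0.15, 0.989, -0.0, 0.0]
force: [0.0, 0.0, -0.4]
width: -0.0
gripper_force: 0.0
```

Call:
apply_moves --plan "0 0.02 0.05 0 0; 0 0.03 0.105 0 0; 0 0.03 0.15 0 0; 0 0.03 0.2 0 0; 0 0.02 0.25 0 0; 0 0.003 0.29 0 0; 0 -0.02 0.335 0 0; 0 -0.045 0.375 0 0; 0 -0.08 0.41 0 0; 0 -0.113 0.443 0 0; 0 -0.14 0.46 0 0; 0 -0.167 0.477 0 0"

```text
time: 9.57
tool_pos: [0.5091, 0.1543, 0.1752]
orientation: [0.15, 0.989, 0.0, -0.0]
force: [-0.8, -0.9, -0.7]
width: -0.0001
gripper_force: 0.5
```

Call:
apply_moves --plan "0 -0.025 0.01 0 0; 0 -0.047 0.02 0 0; 0 -0.07 0.027 0 0; 0 -0.07 0.027 0 0; 0 -0.07 0.027 0 0"

```text
time: 10.2
tool_pos: [0.5204, 0.1551, 0.1755]
orientation: [0.15, 0.989, 0.0, 0.0]
force: [-0.1, -0.1, -0.4]
width: -0.0003
gripper_force: 0.0
```

```bash
python3 - <<'E'
from h import *
s=sense();print(s["time"],s["tool_pos"],s["force"])
im=grab_frame("top");c=im[165:305,200:390]; cv2.imwrite("pics/crop3.png",cv2.resize(c,None,fx=4.2,fy=4.2,interpolation=cv2.INTER_CUBIC))
E
```

```text
10.2 [0.52043791 0.15505354 0.17546126] [-0.09725833 -0.13300714 -0.42465692]
```

View pics/crop3.png

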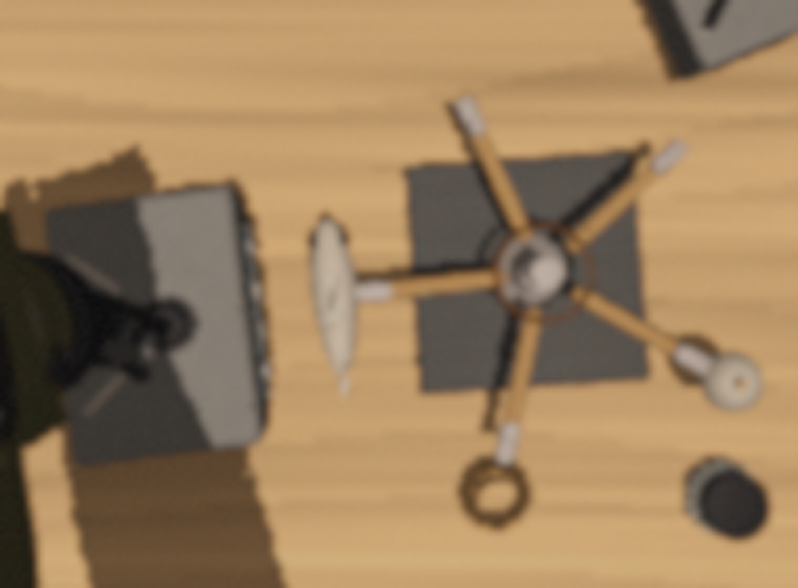

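The crop shows the plug squarely in front of the window: plug (335,300), clip (372,290). The spool sits upright at (493,492). The fingers hide the lever, so I'll push gently until it meets the stop.

Call:
apply_moves --plan "0 -0.013 0.003 0 0; 0 -0.025 0.005 0 0; 0 -0.025 0.005 0 0"

```text
time: 10.62
tool_pos: [0.524, 0.1545, 0.1752]
orientation: [0.15, 0.989, -0.0, -0.0]
force: [-0.3, -1.2, 0.5]
width: -0.0001
gripper_force: 0.2
```

Call:
apply_moves --plan "0 -0.013 0.002 0 0; 0 -0.025 0.003 0 0; 0 -0.025 0.003 0 0"

```text
time: 11.0
tool_pos: [0.5279, 0.1539, 0.1753]
orientation: [0.15, 0.989, 0.0, 0.0]
force: [0.6, 0.5, -1.1]
width: -0.0005
gripper_force: 0.2
```

Call:
apply_moves --plan "0 -0.013 -0.002 0 0; 0 -0.025 -0.003 0 0; 0 -0.025 -0.003 0 0"

```text
time: 11.38
tool_pos: [0.531, 0.1524, 0.1752]
orientation: [0.15, 0.989, 0.0, -0.0]
force: [-1.9, 1.7, 0.3]
width: 0.0
gripper_force: 1.0
```

```bash
python3 - <<'E'
from h import *
s=sense();print(s["time"],s["tool_pos"],s["force"])
im=grab_frame("side");c=im[180:320,180:340]; cv2.imwrite("pics/side3.png",cv2.resize(c,None,fx=4.2,fy=4.2,interpolation=cv2.INTER_CUBIC))
E
```

```text
11.375 [0.53102143 0.15238241 0.17524897] [-1.87176646  1.70155114  0.28575746]
```

View pics/side3.png

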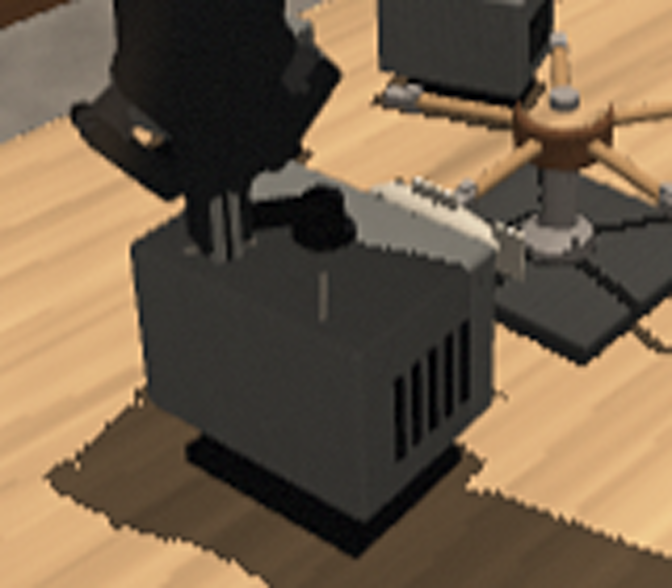

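The side crop shows the finger against the bar at (250,215), which is near the far line. The force is only just rising, so I'll push a little more.

Call:
apply_moves --plan "0 -0.013 -0.003 0 0; 0 -0.025 -0.006 0 0; 0 -0.025 -0.006 0 0"

```text
time: 11.8
tool_pos: [0.5318, 0.1519, 0.175]
orientation: [0.149, 0.989, 0.001, -0.003]
force: [-10.0, 7.2, 6.1]
width: 0.0001
gripper_force: 5.9
```

The force rose and the finger stopped moving, so the lever is at its stop. I'll retract and check.

Call:
apply_moves --plan "0 0.03 0.006 0 0; 0 0.1 0.02 0 0; 0 0.15 0.03 0 0; 0 0.15 0.03 -0.3 0; 0 0.15 0.03 -0.6 0; 0 0.3 0.35 -0.6 0; 0 0.5 0.7 -0.6 0; 0 0.6 1 -0.6 0; 0 0.6 1 -0.6 0; 0 0.6 1 -0.6 0"

```text
time: 13.05
tool_pos: [0.4926, 0.3201, 0.2651]
orientation: [0.15, 0.989, -0.0, -0.0]
force: [-0.4, -0.3, 0.0]
width: -0.0001
gripper_force: 0.0
```

```bash
python3 - <<'E'
from h import *
s=sense();print(s["time"],s["tool_pos"],s["force"])
im=grab_frame("top");c=im[165:305,200:390]; cv2.imwrite("pics/crop4.png",cv2.resize(c,None,fx=4.2,fy=4.2,interpolation=cv2.INTER_CUBIC))
E
```

```text
13.05 [0.4926099  0.3200592  0.26511046] [-0.41989863 -0.30086588  0.00997537]
```

View pics/crop4.png

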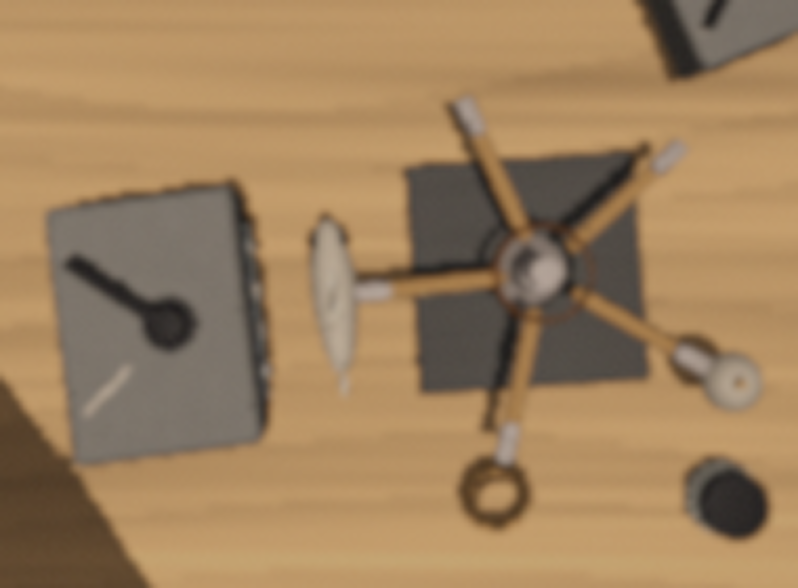

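The lever now lies over the upper line, with its tip at (72,262). The plug is at (335,300), in front of the window.

```bash
python3 -c "
from h import *
print(job_done())"
```

```text
the job is handed in; nothing more can be done
None
```

The job is handed in: the last top picture shows the plug square in front of the large lamp's window (about 3 mm off by my estimate) and the lever at its on stop, with the arm clear of everything; no verdict came back.

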